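# Making up two lamp rebuild kits

## Robot

A 6-joint arm with a two-finger parallel gripper is mounted at the origin on the work surface. World frame = base frame: x ahead of the robot, y to its left, z up, the work surface at z = 0. Lengths are in mm, angles in rad, forces in N, time in s.
With the tool pointing down it reaches from about 350 to 975 mm from the base axis. Payload 7.1 kg.
Tool frame: the origin (TCP) lies midway between the tips of the shut fingers; the grasp point (between the pads) lies 19 mm behind it (ctrl.grip_depth is the distance from the TCP to the grasp point, in mm); z points along the fingers, y is the line along which they close (so a half turn about z gives the same grasp; the last joint's range is limited). The gripper opens to 88 mm and grips with 3 to 60 N. Pads are 20 mm wide; open, the fingers measure 115 mm over their backs; the gripper's body (75 mm by 178 mm) begins 61 mm behind the grasp point.
Start: joints at [-1.306, 0.423, 1.63, -0, 1.089, -0.019], TCP at [175.022, -599.977, 222.675] pointing down, gripper open.
Joint ranges: [-3, 3], [-0.9, 2.11], [0.09, 2.58], [-1.31, 4.45], [0.11, 2.69], [-2.54, 2.54]. Speed limits (rad/s): [2.39, 2.39, 3.01, 3.14, 3.14, 3.14].

## Interface

Orientations are given as a rotation vector (axis times angle).
In Python, from workcell import ctrl, cams gives the robot as it stands.
- The arm moves only by the tool move_arm, never from a script. Its argument "steps" is a list of rows, each a list of 3 entries, a list of its own where there are three numbers: the shift along the tool's x, y, z in units of 25 mm (1.0 is 25 mm), then the turn about the tool's z in units of 5 degrees (1.0 is 5 degrees), then the closure, from 0 (fully open) to 1 (shut). A call has 1 to 20 rows; each row shifts and turns the commanded pose from where the row before left it, along the tool's axes as they then stand; what a row does not reach is not made up. A row lasts 1/12 s, in which the tool goes at most 41.7 mm and 7.16 degrees, less where a joint would pass 70% of its speed; a pose out of reach is approached as far as the arm can. A call is refused whole if a number of a shift passes 1 or a number of a turn 1, either way. A call with a gripper value outside its range is refused whole. The fingers move at their own pace and stop on an object; the grip force is fixed at half the most. Time passes only in rows, so rows that do not move let the fingers close. It gives the time, the measured TCP pose, the force, the opening and the grip force at its end, in the units of the state.
- ctrl.get_obs(): the state, without advancing time (a new reading comes with each control period).
- cams.get_image(name): name is "scene" or "top"; returns a dict with "image" (420x560x3 uint8, red, green, blue), "camera_matrix" (3x3 intrinsics, pixels), "k1" (the pictures are not rectified: a ray, as slopes to the right and down, at radius r is drawn at 1 + k1 r^2 times it, then the intrinsics apply), "xyz" and "rotation" of the camera in the world. Camera axes: x right, y down, z forward; pixel columns grow to the right and rows downward; lengths in mm; the calibration is good to about 2 mm. A picture is of the moment at which its call begins. There is no depth.
- ctrl.close_job(): hands the job in; it is judged then, once.
Trained networks look in the newest picture that a camera, given by its name, has taken for a name from the list of things; names that differ only in an ending like _2 or _b are one class to them, and where a whole thing is asked for, a point or a joint stands for the part that bears it (a point fixed in the world has none). Each returns a list of dicts, best first, with "p" (0 to 1); they miss things now and then, are a little off and sometimes report something else, mostly with a low value. They report only what shows in the picture. A call takes as long as a camera call. They do not tell look-alikes from the thing itself.
- cams.boxes_of(camera, thing): "rect" ([centre column, centre row, width, height] in pixels, round what is visible of it).
- cams.cut_out(camera, thing): "pixels" (420x560 bool, what is visible of it) and "rect" ([centre column, centre row, width, height] in pixels, round what is visible of it).
The state is a dict: "t": time; "qpos": joint angles; "qvel": joint speeds; "joint_torque": joint torques, N m; "ee_pos": TCP position; "orientation": TCP orientation; "ft_force": force on the tool from outside, world axes, zero at the start; "moment": the same for the moment, N m; "width": finger opening in mm; "grasp_force": force on a finger pad.
Only numpy, scipy, OpenCV 4.12 (cv2) and the standard library are available. Lean on these libraries where they do the work, as an engineer would, in place of code of your own. Each camera call takes 0.05 s, during which the arm holds its last target. There are 200 camera calls.

## Task

Make up the two lamp kits in the blue trays, each part standing flat on the floor of a bay of its own, the way up it is now. The round-lamp kit goes in the two-bay tray: the round lens and the large rubber ring, either way round. The square-lamp kit goes in the three-bay tray: the bulb holder in the middle bay, the square lens and the small rubber ring in the two outer bays, either way round.

Things in the scene. Friction and masses are not known exactly. Their poses are not given: they have to be found in the camera images.
- round_lens: Round amber plastic lamp lens, a solid cap: 60 mm diameter with straight sides up to 24 mm, then a dome to 38 mm. About 70 g. Stands dome up on the bench. Origin: centre of its flat underside, z up.
- square_lens: Rectangular amber plastic lamp lens, a solid block 56 mm (its x) by 44 mm (its y), straight sides up to 28 mm, with a smaller ribbed top to 35 mm. About 70 g. Stands ribs up on the bench, turned anyhow. Origin: centre of its flat underside, z up.
- large_ring: Large thick black rubber ring (firm, does not give): outside diameter 60 mm, hole 40 mm, 20 mm high. About 50 g. Lies flat. Origin: centre of its underside, on its axis; z up.
- small_ring: Small thick black rubber ring (firm): outside diameter 40 mm, hole 22 mm, 20 mm high. About 30 g. Lies flat. Origin: centre of its underside, on its axis; z up.
- bulb_holder: Metal bulb holder: a round steel foot 44 mm in diameter and 8 mm high with an upright brass stem 18 mm in diameter from 8 to 40 mm, steel tip (15 mm) to 44 mm. About 80 g. Stands upright on its foot. Origin: centre of the underside of the foot; z up.
- two_bay_tray: Blue open tray with two equal square bays side by side, 96 mm (x) by 188 mm (y) outside. Each bay is 88 x 88 mm inside; the bay centres lie at y = +46 and -46 mm, x = 0. Floor 4 mm thick; all walls and dividers 4 mm thick, their tops 10 mm above the bench (6 mm above the tray floor). Fixed to the bench. Origin: centre of the underside, at bench height; z up, y along the row of bays, x across it. 
- three_bay_tray: Blue open tray with three equal square bays in a row, 96 mm (x) by 280 mm (y) outside. Each bay is 88 x 88 mm inside; the bay centres lie at y = -92, 0 and +92 mm, x = 0. Floor 4 mm thick; all walls and dividers 4 mm thick, their tops 10 mm above the bench (6 mm above the tray floor). Fixed to the bench. Origin: centre of the underside, at bench height; z up, y along the row of bays, x across it. 
Things that resemble listed ones, but are neither listed nor needed, are in the scene too. What is shaped like the round_lens but purple or turquoise is not meant.

How it is judged (in metres and radians):
At the end, for the whole second after the job is handed in: Round lens and large ring one in each bay of the two-bay tray; bulb holder in the middle bay of the three-bay tray, square lens and small ring one in each outer bay; each centre within 30 mm of its bay's, underside under 6.5 mm above the bench, upright within 0.08 rad, at rest ((((x of round_lens in the frame of two_bay_tray between -0.03 and 0.03 m and y of round_lens in the frame of two_bay_tray between 0.016 and 0.076 m and z of round_lens in the frame of two_bay_tray below 0.0065 m) and (x of large_ring in the frame of two_bay_tray between -0.03 and 0.03 m and y of large_ring in the frame of two_bay_tray between -0.076 and -0.016 m and z of large_ring in the frame of two_bay_tray below 0.0065 m)) or ((x of round_lens in the frame of two_bay_tray between -0.03 and 0.03 m and y of round_lens in the frame of two_bay_tray between -0.076 and -0.016 m and z of round_lens in the frame of two_bay_tray below 0.0065 m) and (x of large_ring in the frame of two_bay_tray between -0.03 and 0.03 m and y of large_ring in the frame of two_bay_tray between 0.016 and 0.076 m and z of large_ring in the frame of two_bay_tray below 0.0065 m))) and x of bulb_holder in the frame of three_bay_tray between -0.03 and 0.03 m and y of bulb_holder in the frame of three_bay_tray between -0.03 and 0.03 m and z of bulb_holder in the frame of three_bay_tray below 0.0065 m and (((x of square_lens in the frame of three_bay_tray between -0.03 and 0.03 m and y of square_lens in the frame of three_bay_tray between 0.062 and 0.122 m and z of square_lens in the frame of three_bay_tray below 0.0065 m) and (x of small_ring in the frame of three_bay_tray between -0.03 and 0.03 m and y of small_ring in the frame of three_bay_tray between -0.122 and -0.062 m and z of small_ring in the frame of three_bay_tray below 0.0065 m)) or ((x of square_lens in the frame of three_bay_tray between -0.03 and 0.03 m and y of square_lens in the frame of three_bay_tray between -0.122 and -0.062 m and z of square_lens in the frame of three_bay_tray below 0.0065 m) and (x of small_ring in the frame of three_bay_tray between -0.03 and 0.03 m and y of small_ring in the frame of three_bay_tray between 0.062 and 0.122 m and z of small_ring in the frame of three_bay_tray below 0.0065 m))) and angle between each of round_lens, square_lens, large_ring, small_ring, bulb_holder's own z axis and vertical below 0.08 rad and linear speed of each of round_lens, square_lens, large_ring, small_ring, bulb_holder below 0.02 m/s); the robot touches nothing.
It also fails if it takes over 118 s, if anything falls off the work surface, if the arm or the gripper's body presses on something with over 40 N, if the wrist force passes 120 N, or if a joint passes its speed limit or range.

## Working session

There is one attempt and no reset: what is moved stays moved. The work goes in short steps, Python scripts to look and compute and a tool call to move; the robot and the scene stay as the last step left them, time stands still between calls to the robot, and variables do not carry over. Pictures are saved under pics/ and viewed, at most 14 in all, crops included, and the job is handed in when it is done.

Besides the shell and the picture viewer there is one more tool, called after "Call:" by a JSON object that holds its "op" and its "data", one argument or row to a line. move_arm: Moves the arm, as the interface text tells. Its arguments: {"type":"object","properties":{"steps":{"type":"array"}},"required":["steps"]}

```bash
mkdir -p pics; cat > h.py <<'E'
import numpy as np, cv2
from workcell import ctrl, cams
def ray(im,u,v):
    K=np.array(im["camera_matrix"]);x=(u-K[0,2])/K[0,0];y=(v-K[1,2])/K[1,1]
    a,b=x,y
    for _ in range(20):
        s=1+im["k1"]*(a*a+b*b);a,b=x/s,y/s
    R=np.array(im["rotation"])
    if R.shape!=(3,3): R=cv2.Rodrigues(R.astype(float))[0]
    return np.array(im["xyz"],float),R@np.array([a,b,1.])
def at_z(im,u,v,z):
    o,d=ray(im,u,v);return (o+d*(z-o[2])/d[2])
def tri(im1,p1,im2,p2):
    o1,d1=ray(im1,*p1);o2,d2=ray(im2,*p2)
    A=np.stack([d1,-d2],1);t=np.linalg.lstsq(A,o2-o1,rcond=None)[0]
    a=o1+d1*t[0];b=o2+d2*t[1];return (a+b)/2,np.linalg.norm(a-b)
def proj(im,P):
    R=np.array(im["rotation"])
    if R.shape!=(3,3): R=cv2.Rodrigues(R.astype(float))[0]
    c=R.T@(np.array(P,float)-np.array(im["xyz"]));a,b=c[:2]/c[2];s=1+im["k1"]*(a*a+b*b)
    K=np.array(im["camera_matrix"]);return K[0,0]*a*s+K[0,2],K[1,1]*b*s+K[1,2]
E
python3 - <<'E'
from h import *
o=ctrl.get_obs();print(o["ee_pos"],o["orientation"],o["width"],ctrl.grip_depth)
for n in("scene","top"):
    im=cams.get_image(n);cv2.imwrite(f"pics/{n}0.png",cv2.resize(im["image"][:,:,::-1],(784,588)))
    print(n,np.round(im["xyz"]),np.round(im["rotation"],2).tolist(),np.round(im["camera_matrix"],1).tolist(),im["k1"])
    for t in "round_lens square_lens large_ring small_ring bulb_holder two_bay_tray three_bay_tray".split():
        z=dict(round_lens=24,square_lens=28,large_ring=20,small_ring=20).get(t,8)
        for d in cams.cut_out(n,t)[:5]:
            m=d["pixels"];v,u=np.nonzero(m);c=np.median(im["image"][m],0)
            print(t,round(d["p"],2),np.round(d["rect"],1),m.sum(),c,np.round(at_z(im,u.mean(),v.mean(),z)[:2]))
E
```

```text
[ 174.86930387 -599.44930134  221.90892083] [-3.10852279e+00 -4.44046147e-01  3.04550233e-04] 87.66620207294287 18.700000000000003
scene [ 855. -696.  779.] [-2.24, -0.59, 0.24] [[488.9, 0.0, 283.1], [0.0, 488.9, 210.2], [0.0, 0.0, 1.0]] -0.00999429418542757
round_lens 0.83 [232.2 256.7  31.5  27.2] 676 [140.  74.  41.] [ 434. -142.]
round_lens 0.77 [190.2 333.1  32.7  36. ] 939 [ 85.  47. 106.] [ 471. -329.]
round_lens 0.76 [144.1 266.9  34.2  31.9] 729 [ 51. 116. 116.] [ 296. -251.]
round_lens 0.58 [186.1 244.2  30.8  26.1] 620 [ 88.  49. 110.] [ 326. -158.]
square_lens 0.97 [267.4 222.3  25.   25.3] 512 [145.  76.  41.] [448. -21.]
large_ring 0.56 [297.4 151.7  20.9  17.6] 333 [33. 31. 31.] [366. 275.]
small_ring 0.91 [163.4 303.4  24.6  17.4] 373 [32. 31. 31.] [ 382. -304.]
bulb_holder 0.64 [294.4 181.8  20.1  22.1] 239 [119. 106. 106.] [423. 149.]
two_bay_tray 0.57 [305.4 304.2  89.4  86. ] 3895 [ 88. 114. 157.] [ 616. -157.]
two_bay_tray 0.36 [296.9 149.4  24.1  19.1] 330 [33. 31. 31.] [360. 291.]
three_bay_tray 0.96 [368.9 211.3  87.4  83.4] 3370 [ 85.  110.  151.5] [623. 156.
[... 188 characters left out ...]
316. -144.]
round_lens 0.81 [349.2 240.9  35.5  31.7] 833 [148.  78.  48.] [ 424. -128.]
round_lens 0.73 [408.5 316.6  32.6  34.4] 914 [ 59. 120. 116.] [ 286. -237.]
round_lens 0.61 [445.  221.6  38.   29.8] 912 [ 89.  52. 103.] [ 461. -315.]
square_lens 0.82 [283.3 232.4  29.8  38.1] 715 [164.  87.  53.] [438.  -5.]
large_ring 0.84 [122.8 278.9  39.8  31.9] 556 [52. 43. 41.] [358. 295.]
small_ring 0.61 [433.3 268.4  24.   18.4] 303 [51. 43. 40.] [ 373. -290.]
bulb_holder 0.77 [198.7 245.8  23.5  26.9] 439 [136. 127. 127.] [420. 153.]
two_bay_tray 0.83 [353.6 145.7  94.3  54.2] 4608 [ 98. 124. 166.] [ 611. -143.]
three_bay_tray 0.92 [188.7 144.5 145.8  58.8] 7034 [ 91. 116. 158.] [619. 179.]
```

View pics/top0.png

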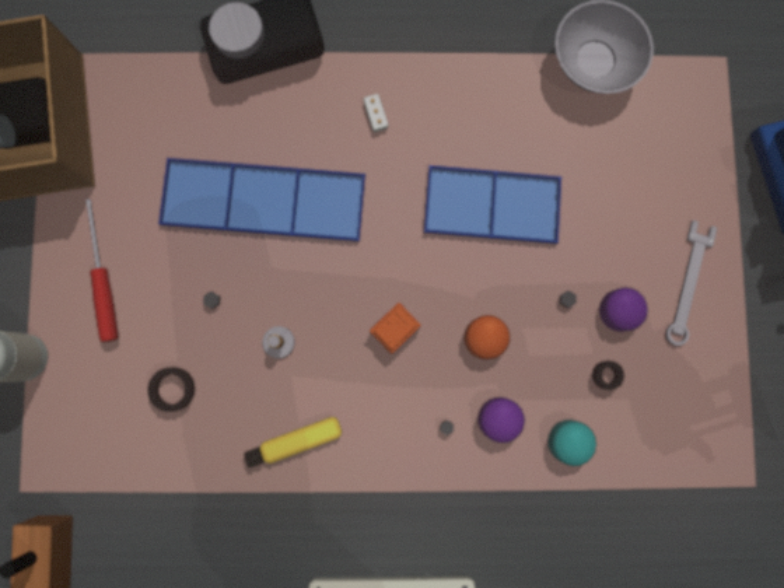

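View pics/scene0.png

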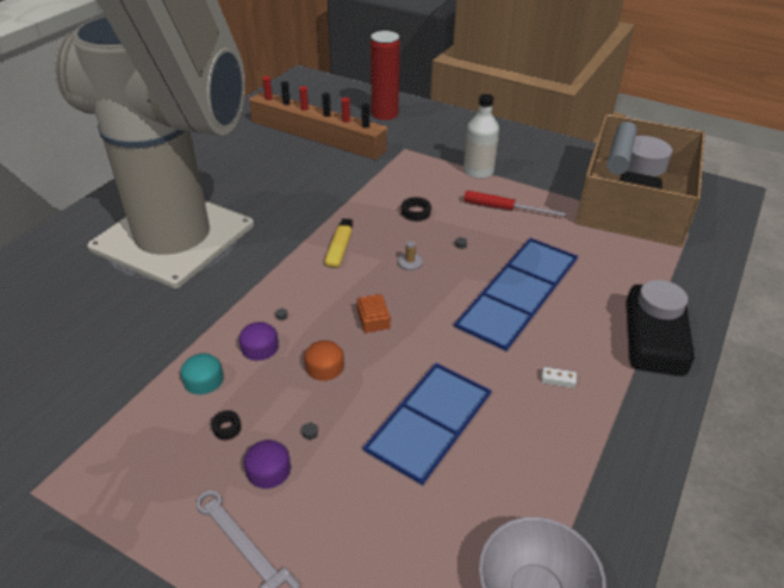

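Top (shown ×1.4): the orange cap at (487,337) has purple look-alikes at (624,310) and (501,419) and a turquoise one at (572,442). The orange one fits "amber". The large ring is at (171,389), the small ring at (608,375), the holder at (278,342), the square lens at (396,328), and the trays at (262,200) and (493,205). Next I'll fit model silhouettes in both views and confirm with one crop.

```bash
cat > fit.py <<'E'
from h import *
from scipy.optimize import least_squares
c=lambda d,z:[(d/2*np.cos(a),d/2*np.sin(a),z) for a in np.linspace(0,2*np.pi,40,endpoint=False)]
b=lambda x,y,z:[(s*x/2,t*y/2,z) for s in(1,-1) for t in(1,-1)]
M=dict(round_lens=c(60,0)+c(60,24)+c(42,34)+[(0,0,38)],square_lens=b(56,44,0)+b(56,44,28)+b(48,36,35),
 large_ring=c(60,0)+c(60,20),small_ring=c(40,0)+c(40,20),bulb_holder=c(44,0)+c(44,8)+c(18,40)+c(15,44),
 two_bay_tray=b(96,188,0)+b(96,188,10),three_bay_tray=b(96,280,0)+b(96,280,10))
D=np.array([(np.cos(a),np.sin(a)) for a in np.linspace(0,2*np.pi,24,endpoint=False)])
def segs(im,n,t,near=None):
    best=None
    for d in cams.cut_out(n,t):
        m=d["pixels"]
        v,u=np.nonzero(m);col=np.median(im["image"][m],0)
        if t=="round_lens" and not col[0]>1.4*max(col[1:]): continue
        if "tray" in t and m.sum()<1500: continue
        if near is not None and np.hypot(*(at_z(im,u.mean(),v.mean(),10)[:2]-near))>60: continue
        best=m;break
    if best is None: return None
    k=np.ones((3,3),np.uint8);m=best.astype(np.uint8)
    g=np.full(m.shape,cv2.GC_BGD,np.uint8);g[cv2.dilate(m,k,iterations=6)>0]=cv2.GC_PR_BGD
    g[m>0]=cv2.GC_PR_FGD;g[cv2.erode(m,k,iterations=3)>0]=cv2.GC_FGD
    if not "ring" in t and not "bulb" in t:
        cv2.grabCut(np.ascontiguousarray(im["image"]),g,None,np.zeros((1,65)),np.zeros((1,65)),4,cv2.GC_INIT_WITH_MASK)
        m=((g==1)|(g==3)).astype(np.uint8)
    return m
def ext(m,blk=.5):
    v,u=np.nonzero(m);return (np.stack([u,v],1)@D.T).max(0)+.5*np.abs(D).max(1)*0+.4
def fit(t,ims,fixz=None,near=None,yaw0s=(0,)):
    S={n:segs(im,n,t,near) for n,im in ims.items()};S={n:ext(m) for n,m in S.items() if m is not None}
    P=np.array(M[t]);n0="top" if "top" in S else list(S)[0];best=None
    e=S[n0];h=len(D)//2;cu=(e[0]-e[h])/2;cv=(e[h//2]-e[h//2+h])/2
    p0=at_z(ims[n0],cu,cv,P[:,2].max()/2)[:2]
    ya="tray" in t or "square" in t
    def res(p):
        w=p[2] if ya else 0;z=p[3] if fixz is None else fixz
        Q=P@np.array([[np.cos(w),np.sin(w),0],[-np.sin(w),np.cos(w),0],[0,0,1]])+[p[0],p[1],z]
        r=[]
        for n in S:
            uv=np.array([proj(ims[n],q) for q in Q]);r.append((uv@D.T).max(0)-S[n])
        r=np.concatenate(r); return np.append(r,[0 if ya else p[2],0 if fixz is None else p[3]])
    for y0 in yaw0s:
        s=least_squares(res,[*p0,y0,0],loss="soft_l1",x_scale=[10,10,.1,10])
        if best is None or s.cost<best.cost: best=s
    r=best.fun;print(t,list(S),"x,y,yaw,z",np.round(best.x,2),"rms px",round(float(np.sqrt((r**2).mean())),2))
    return best.x
E
cat > m.py <<'E'
from fit import *
ims={n:cams.get_image(n) for n in("scene","top")}
for t in M:
    fit(t,ims,yaw0s=(0,.5,1,1.5,2,2.6) if "sq" in t else (0,))
i=ims["top"]["image"][190:350,240:480,::-1];cv2.imwrite("pics/crop1.png",cv2.resize(i,(780,520),interpolation=2))
E
python3 m.py
```

```text
round_lens ['top'] x,y,yaw,z [ 425.74 -128.33    0.      1.74] rms px 0.28
square_lens ['scene', 'top'] x,y,yaw,z [438.19  -4.25   2.34  -5.59] rms px 0.82
large_ring ['scene', 'top'] x,y,yaw,z [357.51 298.8    0.    -6.63] rms px 0.35
small_ring ['scene', 'top'] x,y,yaw,z [ 373.02 -296.56   -0.     -4.69] rms px 0.68
bulb_holder ['scene', 'top'] x,y,yaw,z [421.   154.93   0.    -5.22] rms px 0.46
two_bay_tray ['scene', 'top'] x,y,yaw,z [ 6.1170e+02 -1.4416e+02 -9.0000e-02 -4.4600e+00] rms px 0.79
three_bay_tray ['scene', 'top'] x,y,yaw,z [ 6.1995e+02  1.7966e+02 -9.0000e-02 -3.7600e+00] rms px 0.66
```

View pics/crop1.png

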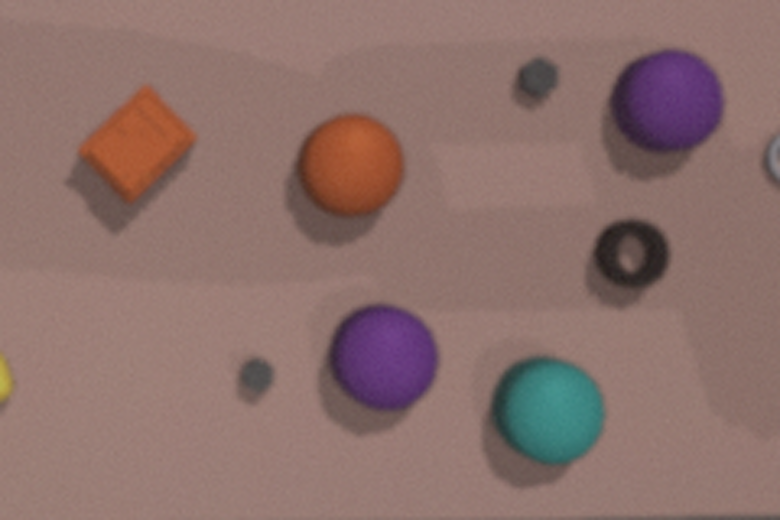

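The enlarged crop shows the amber cap at (352,165), next to purple at (668,100) and (384,357) and turquoise at (549,410). The amber one is the round lens. I'll turn the tool so that its x axis lies at 44° in the world, which squares it to the block and leaves clearance everywhere.

Call:
{"op": "move_arm", "data": {
  "steps": [
    [[0, 0, 0], -1, 0],
    [[0, 0, 0], -1, 0],
    [[0, 0, 0], -1, 0],
    [[0, 0, 0], -1, 0],
    [[0, 0, 0], -1, 0],
    [[0, 0, 0], -0.5, 0]
  ]
}}

```text
t: 2.1
ee_pos: [175.0, -600.0, 222.7]
orientation: [-2.913, -1.177, -0.0]
ft_force: [-0.5, -0.9, -0.8]
width: 87.9
grasp_force: 0.0
```

```bash
cat > go.py <<'E'
# go.py x y z [x y z ...]: legs from the present pose, in tool units
import sys
from h import *
o=ctrl.get_obs();R=cv2.Rodrigues(np.array(o["orientation"],float))[0];p=np.array(o["ee_pos"])
print("t",round(o["t"],1),np.round(p,1),"phi",round(float(np.degrees(np.arctan2(R[1,0],R[0,0]))),1),"tilt",np.round(R[:,2],3),"w",round(o["width"],1),"F",round(o["grasp_force"],1))
for q in np.array(sys.argv[1:],float).reshape(-1,3):
    print(q,"units",np.round(R.T@(q-p)/25,2));p=q
E
python3 go.py 425 -128 100  425 -128 7  425 -128 110  616 -98 110  616 -98 11.5
```

```text
t 2.1 [ 175.  -600.   222.7] phi 44.0 tilt [-0.  0. -1.] w 87.9 F 0.0
[ 425. -128.  100.] units [20.31 -6.63  4.91]
[ 425. -128.    7.] units [-0.    0.    3.72]
[ 425. -128.  110.] units [ 0.   -0.   -4.12]
[616. -98. 110.] units [6.33 4.45 0.  ]
[616.  -98.   11.5] units [-0.    0.    3.94]
```

Call:
{"op": "move_arm", "data": {
  "steps": [
    [[1, -0.33, 0.24], 0, 0],
    [[1, -0.33, 0.24], 0, 0],
    [[1, -0.33, 0.24], 0, 0],
    [[1, -0.33, 0.24], 0, 0],
    [[1, -0.33, 0.24], 0, 0],
    [[1, -0.33, 0.24], 0, 0],
    [[1, -0.33, 0.24], 0, 0],
    [[1, -0.33, 0.24], 0, 0],
    [[1, -0.33, 0.24], 0, 0],
    [[1, -0.33, 0.24], 0, 0],
    [[1, -0.33, 0.24], 0, 0],
    [[1, -0.33, 0.24], 0, 0],
    [[1, -0.33, 0.24], 0, 0],
    [[1, -0.33, 0.24], 0, 0],
    [[1, -0.33, 0.24], 0, 0],
    [[1, -0.33, 0.24], 0, 0],
    [[1, -0.33, 0.24], 0, 0],
    [[1, -0.33, 0.24], 0, 0],
    [[1, -0.33, 0.24], 0, 0],
    [[1, -0.33, 0.24], 0, 0]
  ]
}}

```text
t: 3.77
ee_pos: [422.8, -133.9, 102.6]
orientation: [2.915, 1.171, 0.001]
ft_force: [0.6, 1.0, -0.0]
width: 87.5
grasp_force: 0.0
```

```bash
python3 go.py 425 -128 100
```

```text
t 3.8 [ 422.8 -133.9  102.6] phi 43.8 tilt [ 0.001 -0.    -1.   ] w 87.5 F 0.0
[ 425. -128.  100.] units [ 0.23 -0.11  0.1 ]
```

Call:
{"op": "move_arm", "data": {
  "steps": [
    [[0.28, -0.05, 0.8], 0, 0],
    [[0, 0, 0.8], 0, 0],
    [[0, 0, 0.8], 0, 0],
    [[0, 0, 0.7], 0, 0],
    [[0, 0, 0.5], 0, 0],
    [[0, 0, 0.22], 0, 0],
    [[0, 0, 0], 0, 0],
    [[0, 0, 0], 0, 1],
    [[0, 0, 0], 0, 1],
    [[0, 0, 0], 0, 1],
    [[0, 0, 0], 0, 1],
    [[0, 0, 0], 0, 1],
    [[0, 0, 0], 0, 1],
    [[0, 0, 0], 0, 1]
  ]
}}

```text
t: 4.93
ee_pos: [426.7, -129.4, 7.8]
orientation: [2.915, 1.171, 0.001]
ft_force: [-0.6, 0.2, 6.7]
width: 59.4
grasp_force: 30.0
```

Call:
{"op": "move_arm", "data": {
  "steps": [
    [[0, 0, -0.5], 0, 1],
    [[0, 0, -1], 0, 1],
    [[0, 0, -1], 0, 1],
    [[0.3, 0.3, -0.5], 0, 1],
    [[0.8, 0.55, 0], 0, 1],
    [[0.9, 0.63, 0], 0, 1],
    [[0.9, 0.63, 0], 0, 1],
    [[0.9, 0.63, 0], 0, 1],
    [[0.9, 0.63, 0], 0, 1],
    [[0.9, 0.6, 0], 0, 1],
    [[0.6, 0.4, 0], 0, 1],
    [[0, 0, 0], 0, 1]
  ]
}}

```text
t: 5.93
ee_pos: [617.4, -100.4, 82.5]
orientation: [2.913, 1.172, 0.005]
ft_force: [0.4, -1.0, -0.2]
width: 59.1
grasp_force: 30.0
```

```bash
python3 go.py 616 -98 80 616 -98 12; cat > snap.py <<'E'
import sys
from h import *
n,u,v,f=sys.argv[1:5]
im=cams.get_image(n)["image"];u,v=int(u),int(v)
cv2.imwrite(f"pics/{f}.png",cv2.resize(im[max(v-90,0):v+90,max(u-120,0):u+120,::-1],(720,540),interpolation=2))
E
python3 snap.py scene 315 270 a1
```

```text
t 5.9 [ 617.4 -100.4   82.5] phi 43.8 tilt [ 0.004 -0.    -1.   ] w 59.1 F 30.0
[616. -98.  80.] units [ 0.03 -0.11  0.1 ]
[616. -98.  12.] units [-0.01 -0.01  2.72]
```

View pics/a1.png

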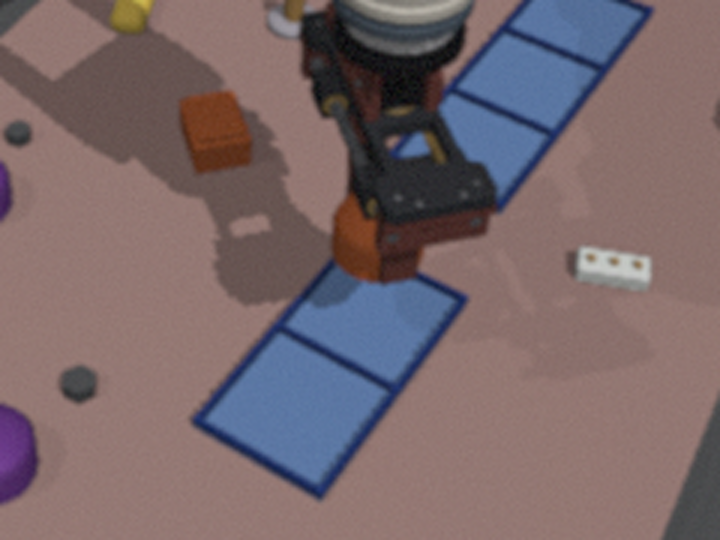

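The lens (crop pixel 370,240) is held upright above the near bay. Lowering it and releasing.

Call:
{"op": "move_arm", "data": {
  "steps": [
    [[0, -0.06, 0.8], 0, 1],
    [[0, 0, 0.8], 0, 1],
    [[0, 0, 0.6], 0, 1],
    [[0, 0, 0.4], 0, 1],
    [[0, 0, 0.2], 0, 1],
    [[0, 0, 0.04], 0, 1],
    [[0, 0, 0], 0, 0.5],
    [[0, 0, 0], 0, 0.2],
    [[0, 0, 0], 0, 0],
    [[0, 0, 0], 0, 0],
    [[0, 0, 0], 0, 0],
    [[0, 0, -0.5], 0, 0],
    [[0, 0, -1], 0, 0],
    [[0, 0, -1], 0, 0]
  ]
}}

```text
t: 7.15
ee_pos: [611.9, -99.7, 74.3]
orientation: [-2.914, -1.17, 0.003]
ft_force: [0.6, -1.3, -0.0]
width: 87.6
grasp_force: 0.0
```

```bash
python3 go.py 373 -297 90 373 -297 6 373 -297 90 612 88 90 612 88 12
```

```text
t 7.2 [611.9 -99.7  74.3] phi 43.8 tilt [-0.002  0.    -1.   ] w 87.6 F 0.0
[ 373. -297.   90.] units [-12.36  -0.91  -0.61]
[ 373. -297.    6.] units [0.   0.01 3.36]
[ 373. -297.   90.] units [-0.   -0.01 -3.36]
[612.  88.  90.] units [ 1.756e+01 -4.510e+00 -1.000e-02]
[612.  88.  12.] units [0.   0.01 3.12]
```

Call:
{"op": "move_arm", "data": {
  "steps": [
    [[-0.6, -0.05, -0.6], 0, 0],
    [[-1, -0.07, 0], 0, 0],
    [[-1, -0.07, 0], 0, 0],
    [[-1, -0.07, 0], 0, 0],
    [[-1, -0.07, 0], 0, 0],
    [[-1, -0.07, 0], 0, 0],
    [[-1, -0.07, 0], 0, 0],
    [[-1, -0.07, 0], 0, 0],
    [[-1, -0.07, 0], 0, 0],
    [[-1, -0.07, 0], 0, 0],
    [[-1, -0.07, 0], 0, 0],
    [[-1, -0.07, 0], 0, 0],
    [[-0.76, -0.1, 0], 0, 0],
    [[0, 0, 0], 0, 0]
  ]
}}

```text
t: 8.32
ee_pos: [371.5, -298.3, 89.4]
orientation: [2.917, 1.167, -0.001]
ft_force: [0.7, -0.2, -1.1]
width: 87.7
grasp_force: 0.0
```

```bash
python3 go.py 373 -297 6;python3 snap.py scene 210 290 a2
```

```text
t 8.3 [ 371.5 -298.3   89.4] phi 43.6 tilt [-0. -0. -1.] w 87.7 F 0.0
[ 373. -297.    6.] units [0.08 0.   3.34]
```

View pics/a2.png

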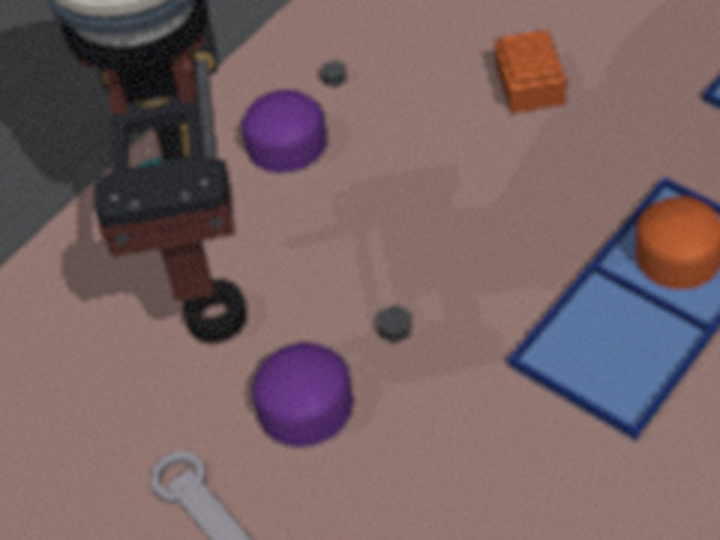

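The round lens stands flat in its bay (crop 680,240), and the gripper is over the small ring (215,310).

Call:
{"op": "move_arm", "data": {
  "steps": [
    [[0.05, 0, 0.8], 0, 0],
    [[0, 0, 0.8], 0, 0],
    [[0, 0, 0.8], 0, 0],
    [[0, 0, 0.5], 0, 0],
    [[0, 0, 0.3], 0, 0],
    [[0, 0, 0.12], 0, 0],
    [[0, 0, 0], 0, 0],
    [[0, 0, 0], 0, 1],
    [[0, 0, 0], 0, 1],
    [[0, 0, 0], 0, 1],
    [[0, 0, 0], 0, 1],
    [[0, 0, 0], 0, 1],
    [[0, 0, 0], 0, 1],
    [[0, 0, 0], 0, 1],
    [[0, 0, 0], 0, 1],
    [[0, 0, -0.5], 0, 1],
    [[0, 0, -1], 0, 1],
    [[0, 0, -1], 0, 1],
    [[0, 0, -0.9], 0, 1]
  ]
}}

```text
t: 9.95
ee_pos: [374.2, -295.9, 91.6]
orientation: [-2.915, -1.17, 0.001]
ft_force: [0.3, -0.9, -0.8]
width: 39.6
grasp_force: 30.0
```

```bash
python3 go.py 612 88 90
```

```text
t 9.9 [ 374.2 -295.9   91.6] phi 43.8 tilt [-0.001  0.001 -1.   ] w 39.6 F 30.0
[612.  88.  90.] units [17.49 -4.51  0.06]
```

Call:
{"op": "move_arm", "data": {
  "steps": [
    [[0.6, -0.2, 0], 0, 1],
    [[1, -0.26, 0], 0, 1],
    [[1, -0.26, 0], 0, 1],
    [[1, -0.26, 0], 0, 1],
    [[1, -0.26, 0], 0, 1],
    [[1, -0.26, 0], 0, 1],
    [[1, -0.26, 0], 0, 1],
    [[1, -0.26, 0], 0, 1],
    [[1, -0.26, 0], 0, 1],
    [[1, -0.26, 0], 0, 1],
    [[1, -0.26, 0], 0, 1],
    [[1, -0.26, 0], 0, 1],
    [[1, -0.26, 0], 0, 1],
    [[1, -0.26, 0], 0, 1],
    [[1, -0.26, 0], 0, 1],
    [[1, -0.26, 0], 0, 1],
    [[1, -0.26, 0], 0, 1],
    [[0.9, -0.15, 0], 0, 1],
    [[0, 0, 0], 0, 1]
  ]
}}

```text
t: 11.53
ee_pos: [615.0, 91.1, 90.8]
orientation: [2.914, 1.174, 0.005]
ft_force: [0.1, 0.4, -0.2]
width: 39.7
grasp_force: 30.0
```

```bash
python3 go.py 612 88 11
```

```text
t 11.5 [615.   91.1  90.8] phi 43.9 tilt [ 0.003  0.001 -1.   ] w 39.7 F 30.0
[612.  88.  11.] units [-0.18  0.    3.19]
```

Call:
{"op": "move_arm", "data": {
  "steps": [
    [[-0.1, 0, 0.8], 0, 1],
    [[0, 0, 0.8], 0, 1],
    [[0, 0, 0.8], 0, 1],
    [[0, 0, 0.5], 0, 1],
    [[0, 0, 0.2], 0, 1],
    [[0, 0, 0.08], 0, 1],
    [[0, 0, 0], 0, 0.5],
    [[0, 0, 0], 0, 0.2],
    [[0, 0, 0], 0, 0],
    [[0, 0, 0], 0, 0],
    [[0, 0, 0], 0, 0],
    [[0, 0, -0.5], 0, 0],
    [[0, 0, -1], 0, 0],
    [[0, 0, -1], 0, 0]
  ]
}}

```text
t: 12.7
ee_pos: [610.0, 86.1, 74.5]
orientation: [-2.915, -1.171, 0.003]
ft_force: [0.5, 0.2, -0.1]
width: 86.3
grasp_force: 0.0
```

```bash
python3 go.py 438 -4 80
```

```text
t 12.7 [610.   86.1  74.5] phi 43.8 tilt [-0.002 -0.    -1.   ] w 86.3 F 0.0
[438.  -4.  80.] units [-7.46 -2.15 -0.21]
```

Call:
{"op": "move_arm", "data": {
  "steps": [
    [[-0.6, -0.2, -0.2], 0, 0],
    [[-1, -0.3, 0], 0, 0],
    [[-1, -0.3, 0], 0, 0],
    [[-1, -0.3, 0], 0, 0],
    [[-1, -0.3, 0], 0, 0],
    [[-1, -0.3, 0], 0, 0],
    [[-1, -0.3, 0], 0, 0],
    [[-0.86, -0.15, 0], 0, 0],
    [[0, 0, 0], 0, 0]
  ]
}}

```text
t: 13.45
ee_pos: [434.7, -5.1, 79.2]
orientation: [-2.915, -1.169, 0.005]
ft_force: [0.3, 1.0, 0.4]
width: 87.7
grasp_force: 0.0
```

```bash
python3 go.py 438 -4 8;python3 snap.py scene 310 225 a3
```

```text
t 13.4 [434.7  -5.1  79.2] phi 43.7 tilt [-0.003 -0.    -1.   ] w 87.7 F 0.0
[438.  -4.   8.] units [0.13 0.07 2.85]
```

View pics/a3.png

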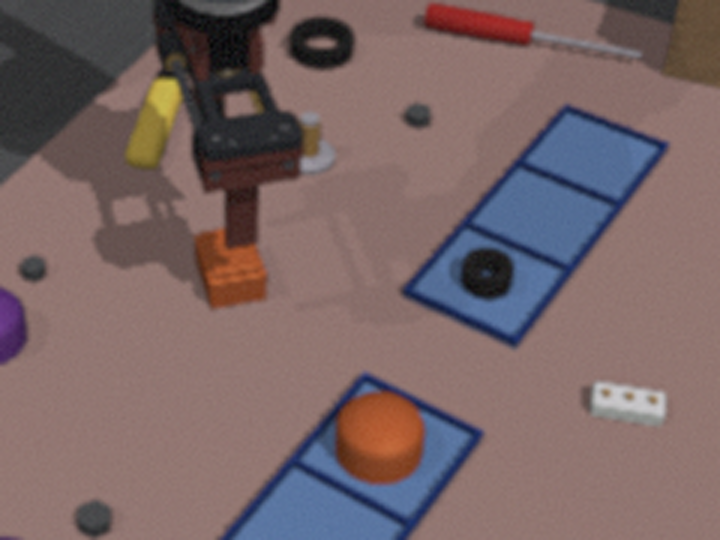

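The small ring lies flat in the near bay (485,272), and the gripper is over the square lens (232,268).

Call:
{"op": "move_arm", "data": {
  "steps": [
    [[0.13, 0.05, 0.8], 0, 0],
    [[0, 0, 0.8], 0, 0],
    [[0, 0, 0.6], 0, 0],
    [[0, 0, 0.4], 0, 0],
    [[0, 0, 0.25], 0, 0],
    [[0, 0, 0], 0, 0],
    [[0, 0, 0], 0, 1],
    [[0, 0, 0], 0, 1],
    [[0, 0, 0], 0, 1],
    [[0, 0, 0], 0, 1],
    [[0, 0, 0], 0, 1],
    [[0, 0, 0], 0, 1],
    [[0, 0, 0], 0, 1],
    [[0, 0, 0], 0, 1],
    [[0, 0, -0.5], 0, 1],
    [[0, 0, -1], 0, 1],
    [[0, 0, -1], 0, 1],
    [[0, 0, -1], 0, 1]
  ]
}}

```text
t: 15.0
ee_pos: [441.4, -2.6, 95.6]
orientation: [-2.915, -1.17, 0.002]
ft_force: [0.9, -1.0, 0.1]
width: 55.7
grasp_force: 30.0
```

```bash
python3 go.py 628 271 95
```

```text
t 15.0 [441.4  -2.6  95.6] phi 43.8 tilt [-0.001  0.    -1.   ] w 55.7 F 30.0
[628. 271.  95.] units [ 1.296e+01 -2.740e+00  1.000e-02]
```

Call:
{"op": "move_arm", "data": {
  "steps": [
    [[0.5, -0.1, 0], 0, 1],
    [[1, -0.22, 0], 0, 1],
    [[1, -0.22, 0], 0, 1],
    [[1, -0.22, 0], 0, 1],
    [[1, -0.22, 0], 0, 1],
    [[1, -0.22, 0], 0, 1],
    [[1, -0.22, 0], 0, 1],
    [[1, -0.22, 0], 0, 1],
    [[1, -0.22, 0], 0, 1],
    [[1, -0.22, 0], 0, 1],
    [[1, -0.22, 0], 0, 1],
    [[1, -0.22, 0], 0, 1],
    [[1, -0.22, 0], 0, 1],
    [[0.3, -0.1, 0], 0, 1],
    [[0, 0, 0.2], -1, 1],
    [[0, 0, 0.2], -1, 1],
    [[0, 0, 0.2], -1, 1],
    [[0, 0, 0.2], -1, 1],
    [[0, 0, 0.2], -1, 1],
    [[0, 0, 0.2], -1, 1]
  ]
}}

```text
t: 16.67
ee_pos: [623.1, 269.7, 63.4]
orientation: [-2.509, -1.891, 0.003]
ft_force: [0.5, 0.2, -0.7]
width: 56.0
grasp_force: 30.0
```

Call:
{"op": "move_arm", "data": {
  "steps": [
    [[0, 0, 0], -1, 1],
    [[0, 0, 0], -1, 1],
    [[0, 0, 0], -0.2, 1],
    [[0, 0, 0], 0, 1]
  ]
}}

```text
t: 17.0
ee_pos: [623.4, 269.8, 64.0]
orientation: [-2.322, -2.116, 0.002]
ft_force: [-0.6, -0.3, -1.6]
width: 55.7
grasp_force: 30.0
```

```bash
python3 go.py 628 271 12.5
```

```text
t 17.0 [623.4 269.8  64. ] phi 84.7 tilt [-0.001 -0.    -1.   ] w 55.7 F 30.0
[628.  271.   12.5] units [0.07 0.18 2.06]
```

Call:
{"op": "move_arm", "data": {
  "steps": [
    [[0.05, 0.16, 0.8], 0, 1],
    [[0, 0, 0.6], 0, 1],
    [[0, 0, 0.4], 0, 1],
    [[0, 0, 0.2], 0, 1],
    [[0, 0, 0.05], 0, 1],
    [[0, 0, 0], 0, 1],
    [[0, 0, 0], 0, 0.5],
    [[0, 0, 0], 0, 0.2],
    [[0, 0, 0], 0, 0],
    [[0, 0, 0], 0, 0],
    [[0, 0, 0], 0, 0],
    [[0, 0, -0.5], 0, 0],
    [[0, 0, -1], 0, 0],
    [[0, 0, -1], 0, 0],
    [[0, 0, -0.5], 0, 0]
  ]
}}

```text
t: 18.25
ee_pos: [629.7, 271.5, 92.5]
orientation: [2.32, 2.117, 0.006]
ft_force: [1.7, 0.6, 0.1]
width: 87.9
grasp_force: 0.0
```

```bash
python3 go.py 421 155 85
```

```text
t 18.2 [629.7 271.5  92.5] phi 84.8 tilt [ 0.004  0.002 -1.   ] w 87.9 F 0.0
[421. 155.  85.] units [-5.4  -7.89  0.26]
```

Call:
{"op": "move_arm", "data": {
  "steps": [
    [[-0.4, -0.6, 0], 0, 0],
    [[-0.65, -0.95, 0], 0, 0],
    [[-0.65, -0.95, 0], 0, 0],
    [[-0.65, -0.95, 0], 0, 0],
    [[-0.65, -0.95, 0], 0, 0],
    [[-0.65, -0.95, 0], 0, 0],
    [[-0.65, -0.95, 0], 0, 0],
    [[-0.65, -0.95, 0], 0, 0],
    [[-0.4, -0.6, 0], 0, 0],
    [[0, 0, 0], 0, 0]
  ]
}}

```text
t: 19.08
ee_pos: [416.4, 153.8, 88.7]
orientation: [-2.32, -2.116, 0.006]
ft_force: [-0.2, 0.7, -0.5]
width: 87.8
grasp_force: 0.0
```

```bash
python3 go.py 421 155 14;python3 snap.py scene 330 200 a4
```

```text
t 19.1 [416.4 153.8  88.7] phi 84.7 tilt [-0.004 -0.001 -1.   ] w 87.8 F 0.0
[421. 155.  14.] units [0.07 0.19 2.99]
```

View pics/a4.png

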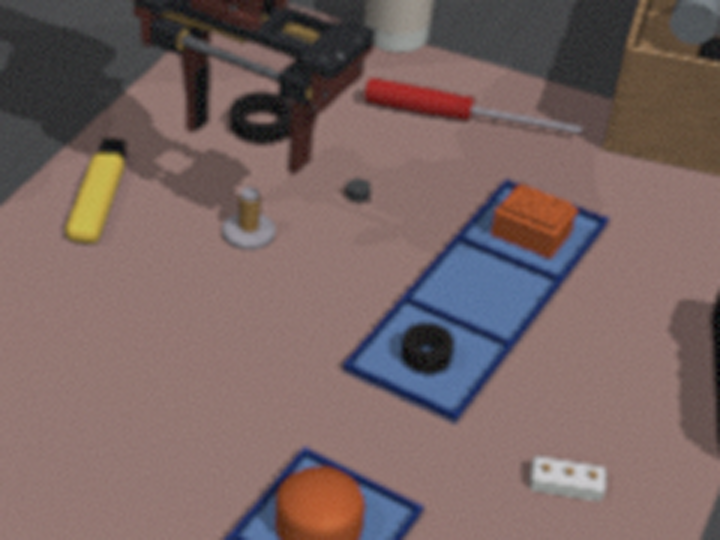

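The square lens sits in the far bay (535,222) and the gripper is above the bulb holder (248,225).

Call:
{"op": "move_arm", "data": {
  "steps": [
    [[0.05, 0.14, 0.8], 0, 0],
    [[0, 0, 0.8], 0, 0],
    [[0, 0, 0.6], 0, 0],
    [[0, 0, 0.5], 0, 0],
    [[0, 0, 0.2], 0, 0],
    [[0, 0, 0.05], 0, 0],
    [[0, 0, 0], 0, 0.6],
    [[0, 0, 0], 0, 0.7],
    [[0, 0, 0], 0, 1],
    [[0, 0, 0], 0, 1],
    [[0, 0, 0], 0, 1],
    [[0, 0, 0], 0, 1],
    [[0, 0, 0], 0, 1],
    [[0, 0, 0], 0, 1],
    [[0, 0, 0], 0, 1],
    [[0, 0, 0], 0, 1]
  ]
}}

```text
t: 20.47
ee_pos: [424.1, 156.5, 14.9]
orientation: [-2.321, -2.118, 0.0]
ft_force: [-0.5, -0.0, 0.7]
width: 24.8
grasp_force: 0.0
```

Call:
{"op": "move_arm", "data": {
  "steps": [
    [[0, 0, -0.5], 0, 1],
    [[0, 0, -1], 0, 1],
    [[0, 0, -1], 0, 1],
    [[0, 0, -0.5], 0, 1],
    [[0, 0, 0], 0, 1]
  ]
}}

```text
t: 20.88
ee_pos: [425.7, 157.0, 92.1]
orientation: [2.319, 2.116, 0.006]
ft_force: [0.7, 0.5, -0.6]
width: 17.5
grasp_force: 30.0
```

```bash
python3 go.py 620 180 90
```

```text
t 20.9 [425.7 157.   92.1] phi 84.8 tilt [ 0.004  0.001 -1.   ] w 17.5 F 30.0
[620. 180.  90.] units [1.62 7.66 0.12]
```

```bash
python3 - <<'E'
from h import *
im=cams.get_image("scene");u,v=map(int,proj(im,[425,157,85]));print(u,v)
for n in(0,10,15,20,30): print(n,np.round([proj(im,[425.7,157,92-n])],1))
cv2.imwrite("pics/a5.png",cv2.resize(im["image"][v-45:v+45,u-60:u+60,::-1],(720,540),interpolation=2))
E
```

```text
295 158
0 [[296.3 156.3]]
10 [[296.2 159.7]]
15 [[296.1 161.4]]
20 [[296.  163.1]]
30 [[295.9 166.4]]
```

View pics/a5.png

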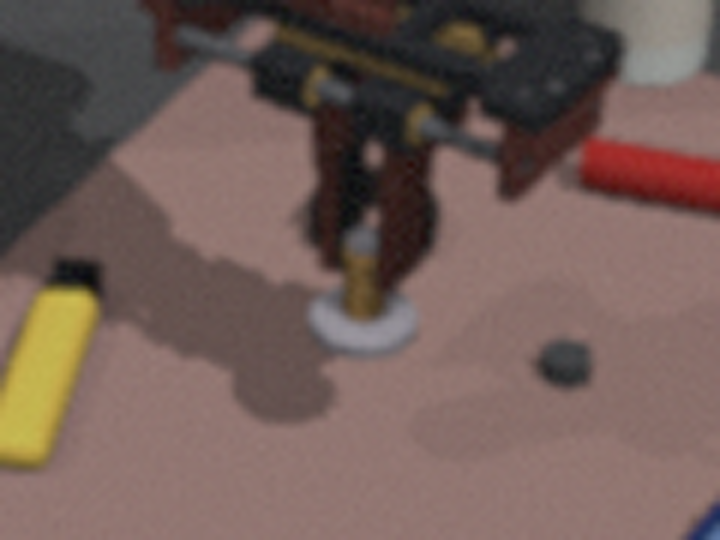

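The holder is held upright by its stem (360,290). It was gripped about 25 mm above its base because the fingers were still closing when the lift started. I'll lower by feel.

Call:
{"op": "move_arm", "data": {
  "steps": [
    [[0.1, 0.5, 0], 0, 1],
    [[0.2, 0.95, 0], 0, 1],
    [[0.2, 0.95, 0], 0, 1],
    [[0.2, 0.95, 0], 0, 1],
    [[0.2, 0.95, 0], 0, 1],
    [[0.2, 0.95, 0], 0, 1],
    [[0.2, 0.95, 0], 0, 1],
    [[0.2, 0.9, 0], 0, 1],
    [[0.12, 0.55, 0], 0, 1],
    [[0, 0, 0.8], 0, 1],
    [[0, 0, 0.8], 0, 1],
    [[0, 0, 0.4], 0, 1],
    [[0, 0, 0.2], 0, 1],
    [[0, 0, 0], 0, 1],
    [[0, 0, 0], 0, 1]
  ]
}}

```text
t: 22.18
ee_pos: [618.0, 179.4, 34.6]
orientation: [-2.32, -2.117, 0.001]
ft_force: [0.5, 0.1, -1.1]
width: 17.4
grasp_force: 30.0
```

```bash
python3 go.py 620 180 31
```

```text
t 22.2 [618.  179.4  34.6] phi 84.8 tilt [-0.001 -0.    -1.   ] w 17.4 F 30.0
[620. 180.  31.] units [0.03 0.08 0.14]
```

Call:
{"op": "move_arm", "data": {
  "steps": [
    [[0, 0.05, 0.08], 0, 1],
    [[0, 0, 0.08], 0, 1],
    [[0, 0, 0], 0, 1],
    [[0, 0, 0], 0, 1]
  ]
}}

```text
t: 22.52
ee_pos: [619.7, 179.3, 31.4]
orientation: [2.32, 2.117, 0.001]
ft_force: [-0.2, -0.1, -0.8]
width: 17.4
grasp_force: 30.0
```

Call:
{"op": "move_arm", "data": {
  "steps": [
    [[0, 0, 0.08], 0, 1],
    [[0, 0, 0], 0, 1],
    [[0, 0, 0], 0, 1]
  ]
}}

```text
t: 22.77
ee_pos: [620.1, 179.4, 30.4]
orientation: [2.32, 2.117, 0.002]
ft_force: [-1.8, -0.4, 7.7]
width: 17.0
grasp_force: 30.0
```

Contact (7.7 N). Releasing.

Call:
{"op": "move_arm", "data": {
  "steps": [
    [[0, 0, 0], 0, 0.7],
    [[0, 0, 0], 0, 0.4],
    [[0, 0, 0], 0, 0.2],
    [[0, 0, 0], 0, 0],
    [[0, 0, 0], 0, 0],
    [[0, 0, -0.5], 0, 0],
    [[0, 0, -1], 0, 0],
    [[0, 0, -1], 0, 0]
  ]
}}

```text
t: 23.43
ee_pos: [618.7, 179.0, 91.8]
orientation: [-2.32, -2.117, 0.003]
ft_force: [0.3, 0.4, 1.0]
width: 67.2
grasp_force: 0.0
```

```bash
python3 go.py 357 299 90
```

```text
t 23.4 [618.7 179.   91.8] phi 84.8 tilt [-0.002 -0.001 -1.   ] w 67.2 F 0.0
[357. 299.  90.] units [  3.82 -10.86   0.09]
```

Call:
{"op": "move_arm", "data": {
  "steps": [
    [[0.2, -0.6, 0], 0, 0],
    [[0.34, -0.98, 0], 0, 0],
    [[0.34, -0.98, 0], 0, 0],
    [[0.34, -0.98, 0], 0, 0],
    [[0.34, -0.98, 0], 0, 0],
    [[0.34, -0.98, 0], 0, 0],
    [[0.34, -0.98, 0], 0, 0],
    [[0.34, -0.98, 0], 0, 0],
    [[0.34, -0.98, 0], 0, 0],
    [[0.34, -0.98, 0], 0, 0],
    [[0.34, -0.98, 0], 0, 0],
    [[0.24, -0.5, 0], 0, 0],
    [[0, 0, 0], 0, 0],
    [[0, 0, 0], 0, 0]
  ]
}}

```text
t: 24.6
ee_pos: [357.0, 300.3, 92.2]
orientation: [2.319, 2.12, 0.002]
ft_force: [-0.3, -1.0, -0.1]
width: 87.8
grasp_force: 0.0
```

```bash
python3 go.py 357 299 6;python3 snap.py top 170 230 a6
```

```text
t 24.6 [357.  300.3  92.2] phi 84.9 tilt [ 0.001  0.001 -1.   ] w 87.8 F 0.0
[357. 299.   6.] units [-0.05  0.    3.45]
```

View pics/a6.png

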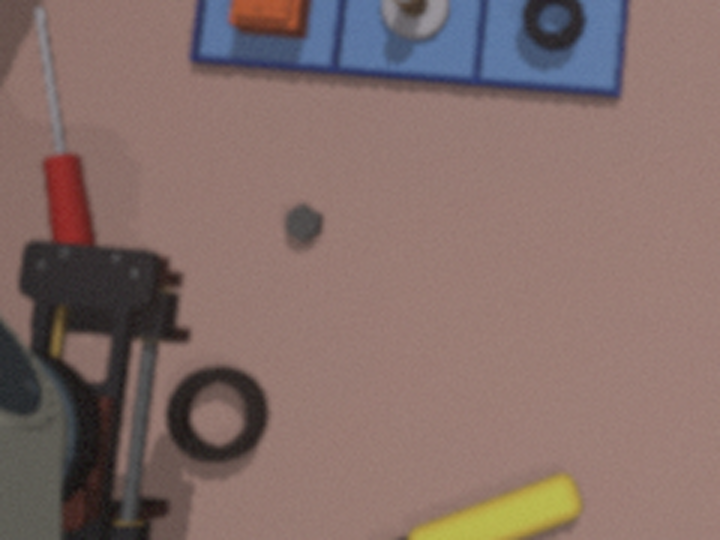

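The ring is undisturbed at (218,415). The gripper's offset to the left is parallax from its height.

Call:
{"op": "move_arm", "data": {
  "steps": [
    [[-0.04, 0, 0.8], 0, 0],
    [[0, 0, 0.8], 0, 0],
    [[0, 0, 0.8], 0, 0],
    [[0, 0, 0.6], 0, 0],
    [[0, 0, 0.3], 0, 0],
    [[0, 0, 0.12], 0, 0],
    [[0, 0, 0], 0, 0],
    [[0, 0, 0], 0, 1],
    [[0, 0, 0], 0, 1],
    [[0, 0, 0], 0, 1],
    [[0, 0, 0], 0, 1],
    [[0, 0, 0], 0, 1],
    [[0, 0, 0], 0, 1],
    [[0, 0, 0], 0, 1],
    [[0, 0, 0], 0, 1]
  ]
}}

```text
t: 25.9
ee_pos: [357.1, 299.0, 6.4]
orientation: [2.32, 2.118, 0.002]
ft_force: [0.3, -0.5, 6.5]
width: 60.1
grasp_force: 30.0
```

Call:
{"op": "move_arm", "data": {
  "steps": [
    [[0, 0, -0.5], 0, 1],
    [[0, 0, -1], 0, 1],
    [[0, 0, -1], 0, 1],
    [[-0.3, 0.2, -0.9], 0, 1],
    [[-0.8, 0.5, 0], 0, 1],
    [[-0.95, 0.6, 0], 0, 1],
    [[-0.95, 0.6, 0], 0, 1],
    [[-0.95, 0.6, 0], 0, 1],
    [[-0.95, 0.6, 0], 0, 1],
    [[-0.95, 0.6, 0], 0, 1],
    [[-0.95, 0.6, 0], 0, 1],
    [[-0.95, 0.6, 0], 0, 1],
    [[-0.95, 0.6, 0], 0, 1],
    [[-0.95, 0.6, 0], 0, 1],
    [[-0.95, 0.6, 0], 0, 1],
    [[-0.95, 0.6, 0], 0, 1],
    [[-0.95, 0.6, 0], 0, 1],
    [[-0.95, 0.6, 0], 0, 1],
    [[-0.95, 0.6, 0], 0, 1],
    [[-0.95, 0.6, 0], 0, 1]
  ]
}}

```text
t: 27.57
ee_pos: [563.4, -106.8, 90.8]
orientation: [-2.32, -2.117, 0.0]
ft_force: [-0.1, 0.5, -1.9]
width: 60.0
grasp_force: 30.0
```

```bash
python3 go.py 608 -190 90
```

```text
t 27.6 [ 563.4 -106.8   90.8] phi 84.8 tilt [-0.  0. -1.] w 60.0 F 30.0
[ 608. -190.   90.] units [-3.15  2.08  0.03]
```

Call:
{"op": "move_arm", "data": {
  "steps": [
    [[-0.95, 0.62, 0], 0, 1],
    [[-0.95, 0.62, 0], 0, 1],
    [[-0.8, 0.5, 0], 0, 1],
    [[-0.4, 0.25, 0], 0, 1],
    [[0, 0, 0], 0, 1],
    [[0, 0, 0], 0, 1]
  ]
}}

```text
t: 28.07
ee_pos: [605.0, -186.8, 90.5]
orientation: [-2.321, -2.116, 0.001]
ft_force: [0.2, 0.9, 0.3]
width: 59.6
grasp_force: 30.0
```

```bash
python3 go.py 608 -190 11.5
```

```text
t 28.1 [ 605.  -186.8   90.5] phi 84.7 tilt [-0.001  0.001 -1.   ] w 59.6 F 30.0
[ 608.  -190.    11.5] units [-0.12  0.14  3.16]
```

Lowering the ring, releasing it, and retreating upwards and off to the side.

Call:
{"op": "move_arm", "data": {
  "steps": [
    [[-0.1, 0.1, 0.8], 0, 1],
    [[0, 0, 0.8], 0, 1],
    [[0, 0, 0.8], 0, 1],
    [[0, 0, 0.5], 0, 1],
    [[0, 0, 0.2], 0, 1],
    [[0, 0, 0.06], 0, 1],
    [[0, 0, 0], 0, 0.5],
    [[0, 0, 0], 0, 0.2],
    [[0, 0, 0], 0, 0],
    [[0, 0, 0], 0, 0],
    [[0, 0, 0], 0, 0],
    [[0, 0, -0.5], 0, 0],
    [[0, 0, -1], 0, 0],
    [[0, 0, -1], 0, 0],
    [[-0.5, 0, -1], 0, 0],
    [[-1, 0, -1], 0, 0],
    [[-1, 0, -1], 0, 0],
    [[-1, 0, 0], 0, 0],
    [[-1, 0, 0], 0, 0],
    [[-1, 0, 0], 0, 0]
  ]
}}

```text
t: 29.73
ee_pos: [595.6, -328.3, 151.7]
orientation: [2.319, 2.116, 0.001]
ft_force: [0.3, 0.2, -0.7]
width: 87.5
grasp_force: 0.0
```

Call:
{"op": "move_arm", "data": {
  "steps": [
    [[-1, -0.5, 0], 0, 0],
    [[-1, -0.5, 0], 0, 0],
    [[-1, -0.5, 0], 0, 0],
    [[-1, -0.5, 0], 0, 0],
    [[-1, -0.5, 0], 0, 0],
    [[-1, -0.5, 0], 0, 0],
    [[0, 0, 0], 0, 0]
  ]
}}

```text
t: 30.32
ee_pos: [504.4, -473.6, 150.7]
orientation: [2.323, 2.112, -0.002]
ft_force: [0.5, -0.1, -0.3]
width: 88.0
grasp_force: 0.0
```

```bash
cat > chk.py <<'E'
from fit import *
ims={n:cams.get_image(n) for n in("scene","top")}
P={t:fit(t,ims,yaw0s=(0,1.5,2.8) if "sq" in t else (0,)) for t in M}
for t in list(M)[:5]:
    T=P["two_bay_tray" if t in("round_lens","large_ring") else "three_bay_tray"];w=T[2];d=P[t][:2]-T[:2]
    print(t,np.round([d@[np.cos(w),np.sin(w)],d@[-np.sin(w),np.cos(w)],P[t][3]-T[3]],1))
cv2.imwrite("pics/fin.png",cv2.resize(ims["scene"]["image"][130:370,220:460,::-1],(600,600),interpolation=2))
E
python3 chk.py
```

```text
round_lens ['scene', 'top'] x,y,yaw,z [ 611.58 -100.65    0.      1.68] rms px 0.87
square_lens ['scene', 'top'] x,y,yaw,z [ 6.2945e+02  2.6840e+02  3.0800e+00 -5.6000e-01] rms px 0.92
large_ring ['scene', 'top'] x,y,yaw,z [ 6.0875e+02 -1.9382e+02  0.0000e+00 -2.5000e-01] rms px 0.77
small_ring ['scene', 'top'] x,y,yaw,z [611.81  86.89   0.    -2.14] rms px 0.62
bulb_holder ['scene', 'top'] x,y,yaw,z [613.73 172.71   0.    28.46] rms px 22.02
two_bay_tray ['scene', 'top'] x,y,yaw,z [ 6.1202e+02 -1.4406e+02 -8.0000e-02 -4.6500e+00] rms px 0.88
three_bay_tray ['scene', 'top'] x,y,yaw,z [ 6.2007e+02  1.7988e+02 -9.0000e-02 -3.7000e+00] rms px 0.75
round_lens [-4.1 43.2  6.3]
square_lens [ 1.7 89.   3.1]
large_ring [  0.9 -49.9   4.4]
small_ring [ -0.2 -93.4   1.6]
bulb_holder [-5.7 -7.7 32.2]
```

View pics/fin.png

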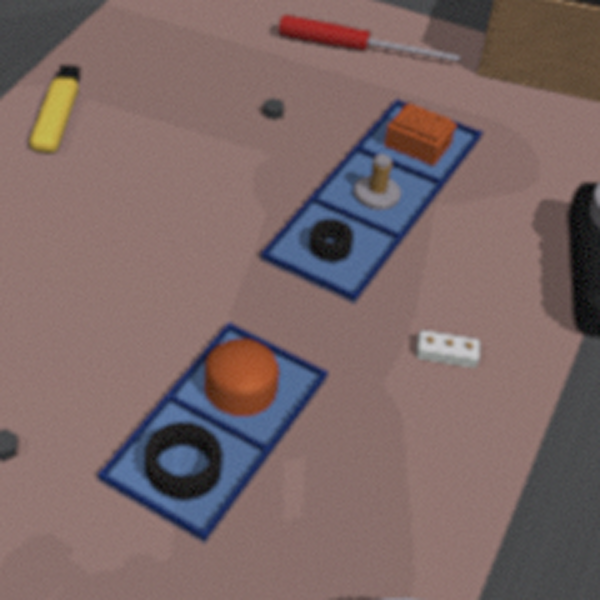

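All five parts stand flat in their own bays: round lens (240,375), large ring (183,460), small ring (330,240), holder (378,180) and square lens (420,133). The fitted offsets are within about 5 mm. The holder's fit (rms 22 px) came from a bad mask, but the picture shows it upright in mid-bay. Handing in.

```bash
python3 -c "
from workcell import ctrl
print(ctrl.close_job())"
```

```text
the job is handed in; nothing more can be done
None
```

I made up both lamp kits in their trays and handed the job in at about 30 s; the last picture shows all five parts flat in their own bays, but no verdict came back, and I confirmed the bulb holder by eye only.

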